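Shift the rolling machine from second to third through its H gate

ROBOT

A 6-joint arm with a two-finger parallel gripper is mounted at the origin on a cart in front of the work surface, level with it; the furniture and walls round the work are solid. World frame = base frame: x ahead of the robot, y to its left, z up, the work surface at z = 0. Lengths are in m, angles in rad, forces in N, time in s.
With the tool pointing down it reaches from about 0.375 to 0.975 m from the base axis. Payload 3.8 kg.
Tool frame: the origin (TCP) lies midway between the tips of the shut fingers; the grasp point (between the pads) lies 19 mm behind it; y points along the fingers, z is the direction in which the jaws open and shut, and the axes are right-handed (so a half turn about y gives the same grasp; the last joint's range is limited). The gripper opens to 85 mm and grips with 20 to 120 N. Pads are 22 mm wide; open, the fingers measure 114 mm over their backs; the gripper's body (76 mm by 85 mm) begins 54 mm behind the grasp point. The pads swing forward as they close: fully open they stand 13 mm farther back than shut.
Start: joints at [-1.26, 0.264, 1.604, -0, 1.274, -0.037], TCP at [0.23, -0.635, 0.231] pointing down, gripper open.
Joint ranges: [-2.63, 2.63], [-0.94, 2.18], [0.31, 2.57], [-1.31, 4.45], [0, 2.66], [-2.55, 2.55]. Speed limits (rad/s): [2.57, 2.57, 3.14, 3.14, 3.14, 3.14].

INTERFACE

Orientations are given as a unit quaternion [w, x, y, z].
In Python, from rig import telemetry, get_image, job_done gives the robot as it stands.
- The arm moves only by the shell command python3 -m pendant 'ROWS' [FORCE]. ROWS is JSON, a list that holds one entry, the list of rows, each a list of 7 numbers: the shift along the tool's x, y, z in cm, then the turn, a rotation vector about the tool's x, y, z in degrees, then the opening, from -1 (shut) to 1 (fully open). In form: [[[x, y, z, rx, ry, rz, claw], ...]]. A call has 1 to 12 rows; each row shifts and turns the commanded pose from where the row before left it, along the tool's axes as they then stand; what a row does not reach is not made up. A row lasts 1/8 s, in which the tool goes at most 62.5 mm and 10.7 degrees, less where a joint would pass 70% of its speed; a pose out of reach is approached as far as the arm can. A call with a gripper value outside its range is refused whole. The fingers move at their own pace and stop on an object; FORCE is the grip in N (left out, the last holds). Time passes only in rows, so rows that do not move let the fingers close. It gives the time, the measured TCP pose, the force and the opening at its end, in the units of the state.
- telemetry.state(): the state, without advancing time (a new reading comes with each control period).
- get_image(name): name is "side" or "top"; returns a dict with "image" (480x640x3 uint8, red, green, blue), "depth" (480x640 float32, m along the optical axis (not along the pixel's ray), 0 where there is no reading), "mtx" (3x3 intrinsics, pixels), "rvec" (rotation vector, rad) and "tvec" (3), from world to camera coordinates, as OpenCV has them. Camera axes: x right, y down, z forward; pixel columns grow to the right and rows downward; lengths in m; the calibration is good to about 2 mm. A picture is of the moment at which its call begins.
- job_done(): hands the job in, once; it reports no verdict.
The state is a dict: "t": time; "joint_pos": joint angles; "dq": joint speeds; "tau": joint torques, N m; "ee_pos": TCP position; "tcp_rot": TCP orientation; "wrist_force": force on the tool from outside, world axes, zero at the start; "moment": the same for the moment, N m; "grip_width": opening from 0.0 (shut) to 1.0 (fully open).
Only numpy, scipy, OpenCV 4.12 (cv2) and the standard library are available. Lean on these libraries where they do the work, as an engineer would, in place of code of your own. Each camera call takes 0.05 s, during which the arm holds its last target.

TASK

Put the bench rolling machine into third gear: push its gear lever with the fingertips out of second (left, back) to the middle of the H-shaped gate, across to the right-hand side, then forward (away from the operator, towards the rollers) until it is fully home at the end of the third slot. Only push the lever, do not pinch it between the fingers or force it with a heavy hand; it must stay in third when you let go. Leave the stamp, the roll of masking tape and the cutter where they are.

Things in the scene. Friction and masses are not known exactly. Their poses are not given: they have to be found in the camera images.
- machine: Grey bench rolling machine, fixed to the bench. Gearbox 150 x 150 mm with a 124 mm square gate plate on top; two steel rollers stand 105 to 165 mm ahead of the origin, their screws up to 120 mm high. Origin: at bench level below the gate's centre. Axes: +x forward (away from the operator, towards the rollers), +y left, z up; turned by up to 0.3 rad either way.
- gate_centre (a point): Centre of the H gate, upper face, 92 mm above the bench; axes as the machine's. Two slots along x, 16 mm wide, midlines 18 mm left and right of centre, joined midway by a crossbar slot 19 mm wide; the lever's rod is 10 mm thick. Slot ends bear 1 to 4 dots: first left forward, second left back, third right forward, fourth right back.
- handle: Black square lever handle, 32 x 32 mm, 60 mm tall. Origin: its centre, on the lever's axis 145 mm from the pivot, which lies 12 mm above the bench under the gate's centre. z along the lever; x forward, y left. It swings about 39 mm each way; its centre is 145 to 157 mm, its top at most 187 mm above the bench. About 2 N moves it, over 40 N is forcing it; stays where left.
- lever_fore (a joint): Fore-and-aft tilt of the gear lever, rad: 0 upright in the crossbar, positive forward, +0.27 fully home at the forward slot ends (first, third), -0.27 at the back ends (second, fourth). The lever can cross between left and right only within about 0.055 of 0. It starts in the second slot, somewhere from -0.26 to -0.15.
- lever_side (a joint): Sideways tilt of the gear lever, rad: 0 upright, positive to the right. About -0.27 to -0.20 is in the left-hand slots, +0.20 to +0.27 in the right-hand slots; +-0.27 is the stop.
- stamp: Loose upright hand stamp with a turned wooden handle, 26 x 50 x 74 mm, bystander. Origin under its centre.
- masking_tape: Loose roll of masking tape lying flat, 92 mm across, 25 mm tall, bystander. Origin under its centre.
- cutter: Loose yellow snap-blade cutter lying flat, 23 x 156 x 15 mm, bystander. Origin under its centre.

How it is judged:
By the outcome, as a careful person would: the job done as asked, in the order asked, and still so for the second after the job is handed in, with the robot touching nothing.
It also fails if it takes over 64 s, if anything falls off the work surface, if the arm or the gripper's body presses on something with over 40 N, if the wrist force passes 120 N, or if a joint passes its speed limit or range.

## Working session

There is one attempt and no reset: what is moved stays moved. The work goes in short steps, Python scripts to look and compute and a shell command to move; the robot and the scene stay as the last step left them, time stands still between calls to the robot, and variables do not carry over. Pictures are saved under pics/ and viewed, and the job is handed in when it is done.

```bash
mkdir -p pics; ls
python3 - <<'E'
from rig import telemetry,get_image
import cv2,numpy as np
print(telemetry.state())
for n in("top","side"):
    d=get_image(n); cv2.imwrite(f"pics/{n}0.png",d["image"][:,:,::-1]); np.savez(f"pics/{n}0.npz",**d)
    R=cv2.Rodrigues(np.array(d["rvec"]))[0]; print(n,d["mtx"],(-R.T@np.array(d["tvec"]).ravel()),R)
E
```

```text
pics
{'t': 0.0, 'joint_pos': array([-1.25991063e+00,  2.64758916e-01,  1.60541210e+00,  3.26657730e-05,
        1.27369244e+00, -3.69187029e-02]), 'dq': array([ 1.85836188e-03, -1.26514464e-06,  6.44156786e-04, -5.04109880e-04,
       -2.74158991e-04,  3.99491164e-04]), 'tau': array([-2.53053616e-05, -5.15110123e+01, -3.67311823e+01, -2.15626574e-04,
        1.29416987e-02,  4.92000339e-06]), 'ee_pos': array([ 0.22983103, -0.63387216,  0.22993757]), 'tcp_rot': array([ 0.12224645, -0.12244384,  0.69723852, -0.69564485]), 'wrist_force': array([-0.54731494,  0.12403789, -0.28819762]), 'moment': array([ 0.01314824,  0.02261268, -0.03608922]), 'grip_width': 1.0032017406619547}
top [[489.23437427   0.         318.52347646]
 [  0.         489.23437427 236.55517251]
 [  0.           0.           1.        ]] [0.34529697 0.03373108 1.34549853] [[ 1.48792229e-02 -9.99886667e-01  2.29370135e-03]
 [-9.88316579e-01 -1.50549738e-02 -1.51669662e-01]
 [ 1.51687005e-01 -1.01763580e-05 -9.88428577e-01]]
side [[463.92749912   0.         315.17116387]
 [  0.         463.92749912 240.95509586]
 [  0.           0.           1.        ]] [0.46427089 0.99570725 0.71796601] [[-0.99518991 -0.09699099  0.01377654]
 [-0.06433567  0.54101876 -0.83854614]
 [ 0.07387805 -0.83539898 -0.54465639]]
```

View pics/top0.png

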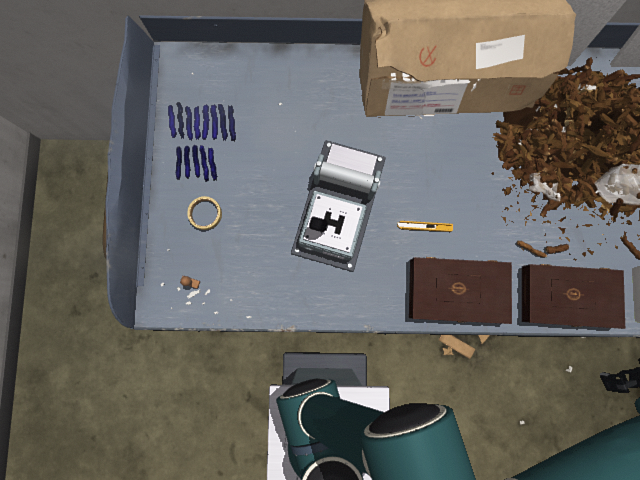

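View pics/side0.png

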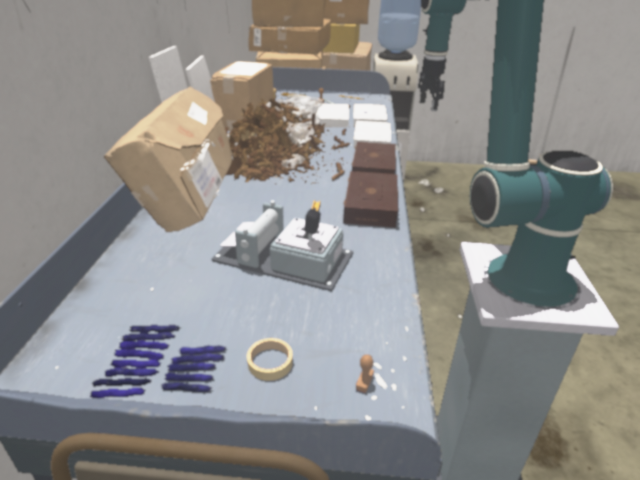

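The top view shows the machine near (335,215), forward end tilted right, with the handle at about (318,225) in the left-back slot. The tape is at (204,213), the stamp at (190,283) and the cutter at (425,226). I'll zoom in and measure.

```bash
cat > h.py <<'E'
import cv2,numpy as np
def load(n): return dict(np.load(n))
def ray(d,u,v,z):
    R=cv2.Rodrigues(d["rvec"])[0]; C=-R.T@d["tvec"].ravel()
    r=R.T@np.linalg.inv(d["mtx"])@np.array([u,v,1.]); return C+r*(z-C[2])/r[2]
def proj(d,p): return cv2.projectPoints(np.array(p,float).reshape(-1,1,3),d["rvec"],d["tvec"],d["mtx"],None)[0].reshape(-1,2)
E
python3 - <<'E'
from h import *
d=load("pics/top0.npz"); im=d["image"][:,:,::-1]
c=im[135:275,285:390]; cv2.imwrite("pics/topz.png",cv2.resize(c,None,fx=5.5,fy=4.2*1.0,interpolation=cv2.INTER_CUBIC) if 0 else cv2.resize(c,None,fx=4.2,fy=4.2,interpolation=cv2.INTER_CUBIC))
s=load("pics/side0.npz"); c=s["image"][190:295,205:360,::-1]; cv2.imwrite("pics/sidez.png",cv2.resize(c,None,fx=5,fy=5,interpolation=cv2.INTER_CUBIC))
# plate: white, low saturation bright
g=cv2.cvtColor(im,cv2.COLOR_BGR2HSV); m=((g[...,2]>215)&(g[...,1]<25)).astype(np.uint8)*255
m[:185]=0;m[275:]=0;m[:,:285]=0;m[:,390:]=0
m=cv2.morphologyEx(m,cv2.MORPH_CLOSE,np.ones((3,3)))
cs=cv2.findContours(m,cv2.RETR_EXTERNAL,cv2.CHAIN_APPROX_NONE)[0]
k=max(cs,key=cv2.contourArea); r=cv2.minAreaRect(k); print(r)
P=np.array([ray(d,*p,0.092) for p in cv2.boxPoints(r)]);print(P, P.mean(0)); print([np.linalg.norm(P[i]-P[i-1]) for i in range(4)],[np.arctan2(*(P[i]-P[i-1])[1::-1]) for i in range(4)])
E
```

```text
((332.8302001953125, 222.5943145751953), (47.52675247192383, 46.83995056152344), 15.945394515991211)
[[ 0.53175292  0.07242812  0.092     ]
 [ 0.65189487  0.04095861  0.092     ]
 [ 0.61870024 -0.07917569  0.092     ]
 [ 0.49949089 -0.04613113  0.092     ]] [ 0.57545973 -0.00298002  0.092     ]
[np.float64(0.12287039644324341), np.float64(0.1241950868743693), np.float64(0.12463600752194598), np.float64(0.12370453744455853)] [np.float64(1.3051120805800434), np.float64(-0.2561806791141318), np.float64(-1.8403825154195683), np.float64(2.8711843617618236)]
```

View pics/topz.png

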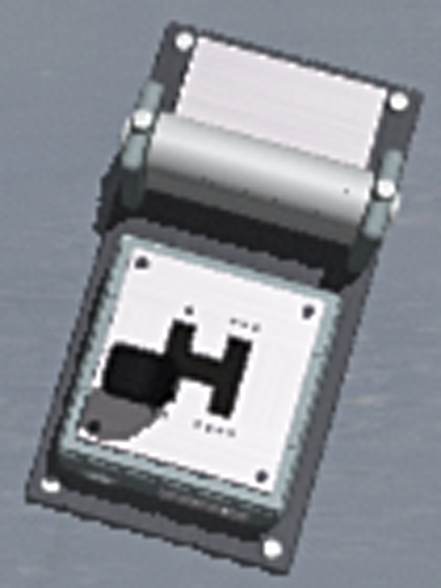

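View pics/sidez.png

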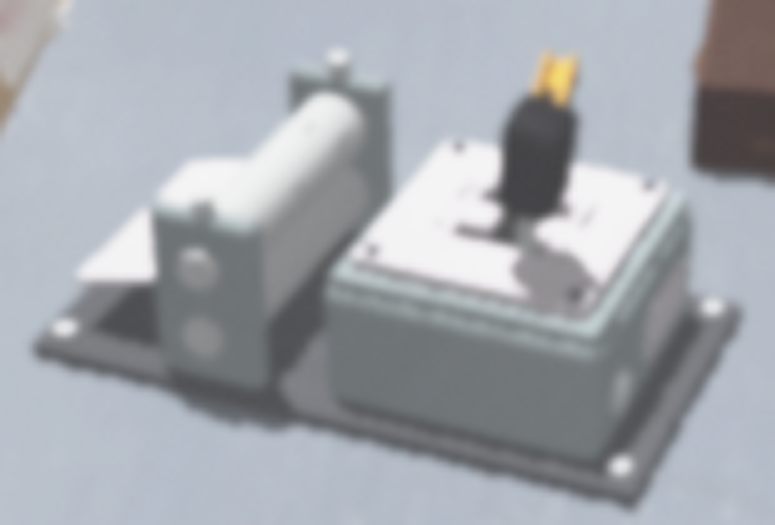

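```bash
cat >> h.py <<'E'
O=np.array([0.5755,-0.003,0.]);YAW=-0.266
c_,s_=np.cos(YAW),np.sin(YAW); RM=np.array([[c_,-s_,0],[s_,c_,0],[0,0,1]])
def cloud(d):
    v,u=np.mgrid[:480,:640]; K=d["mtx"];z=d["depth"].astype(float)
    X=np.stack([(u-K[0,2])/K[0,0]*z,(v-K[1,2])/K[1,1]*z,z],-1)
    R=cv2.Rodrigues(d["rvec"])[0]; return (X-d["tvec"].ravel())@R
def handle(d):
    W=cloud(d); M=(W-O)@RM; im=d["image"].astype(int)
    k=(d["depth"]>0)&(abs(M[...,0])<.075)&(abs(M[...,1])<.075)&(M[...,2]>.105)&(M[...,2]<.2)&(im.max(2)<110)
    return M[k]
E
python3 - <<'E'
from h import *
for n in("top","side"):
    P=handle(load(f"pics/{n}0.npz")); print(n,len(P),P.mean(0),P.min(0),P.max(0))
    T=P[P[:,2]>P[:,2].max()-.012]; print(' top',len(T),T.mean(0),T.min(0),T.max(0))
d=load("pics/top0.npz")
# predicted handle centre at fore=-.2, side=-.235
for f in(-.15,-.2,-.26):
    t=np.array([np.tan(f),np.tan(.235),1]);t/=np.linalg.norm(t)
    p=np.array([0,0,.012])+t*.175; print(f,p,proj(d,O+RM@p))
E
```

```text
top 210 [-0.02867498  0.03218734  0.17261307] [-0.04428111  0.01280412  0.13497443] [-0.00741924  0.0526431   0.18820964]
 top 131 [-0.02914352  0.03627023  0.18049391] [-0.04425706  0.02211494  0.17631828] [-0.01472113  0.0526431   0.18820964]
side 272 [-0.03215004  0.04620117  0.15634176] [-0.04764075  0.02532792  0.10800168] [-0.01200334  0.05735922  0.18108928]
 top 92 [-0.03415384  0.04465259  0.17532005] [-0.04745521  0.02921706  0.16968123] [-0.01928645  0.05735922  0.18108928]
-0.15 [-0.02544829  0.04031438  0.18038092] [[315.09143387 221.21393058]]
-0.2 [-0.03384777  0.03997808  0.17897629] [[314.26236796 224.63606534]]
-0.26 [-0.04383114  0.03944874  0.17676537] [[313.3304713  228.75449899]]
```

```bash
cat >> h.py <<'E'
from scipy.spatial.transform import Rotation as Ro
def st():
    from rig import telemetry; return telemetry.state()
def tool(s=None):
    s=s or st(); return Ro.from_quat(np.array(s["tcp_rot"])[[1,2,3,0]])
def target(jaw='y',sg=1):
    Y=np.array([0,0,-1.]); Z=sg*RM[:,1 if jaw=='y' else 0]; X=np.cross(Y,Z); return Ro.from_matrix(np.stack([X,Y,Z],1))
def mpos(s): return RM.T@(np.array(s["ee_pos"])-O)
def rep():
    s=st(); print("t",round(float(s["t"]),2),"M(cm)",(mpos(s)*100).round(2),"F machine",(RM.T@s["wrist_force"]).round(2),"grip",round(s["grip_width"],2))
def move(m,s=None):  # cm in current tool axes to machine point
    s=s or st(); return (tool(s).inv().apply(O+RM@np.array(m)-s["ee_pos"])*100).round(2)
E
python3 - <<'E'
from h import *
s=st(); print(tool(s).as_matrix().round(3))
for j in'xy':
  for g in(1,-1): print(j,g,np.degrees((tool(s).inv()*target(j,g)).as_rotvec()).round(2))
W=cloud(load("pics/top0.npz"))
k=(W[...,0]>.15)&(W[...,0]<.58)&(abs(W[...,1]+.3)<.4)&(W[...,2]<.3); i=W[k]
for y in np.arange(-.7,.1,.1):
  q=i[(i[:,1]>y)&(i[:,1]<y+.1)]; print(y.round(1),len(q), q[:,2].max().round(3) if len(q) else None)
E
```

```text
[[-0.94  -0.001  0.341]
 [-0.341  0.002 -0.94 ]
 [-0.    -1.    -0.002]]
x 1 [  0.11 -54.83  -0.06]
x -1 [7.0000e-02 1.2517e+02 1.3000e-01]
y 1 [ 4.0000e-02 -1.4483e+02 -1.5000e-01]
y -1 [1.200e-01 3.517e+01 3.000e-02]
-0.7 4462 0.251
-0.6 5141 0.3
-0.5 3922 0.067
-0.4 4464 0.069
-0.3 4720 0.07
-0.2 4423 0.011
-0.1 4645 0.291
-0.0 5120 0.3
```

```bash
python3 -m pendant '[[[0,0,0,0,-10,0,-1],[0,0,0,0,-10,0,-1],[0,0,0,0,-10,0,-1],[0,0,0,0,-10,0,-1],[0,0,0,0,-10,0,-1],[0,0,0,0,-4.8,0,-1]]]' 20
python3 - <<'E'
from h import *
rep(); s=st(); print(np.degrees((tool(s).inv()*target('x',1)).as_rotvec()).round(2)); print(move([-.095,.038,.24]),tool(s).as_matrix().round(2),s["joint_pos"])
E
```

```text
t: 0.85
ee_pos: [0.2299, -0.6342, 0.2305]
tcp_rot: [0.43, -0.43, 0.562, -0.561]
wrist_force: [0.3, 0.1, 0.4]
grip_width: 0.003
t 0.85 M(cm) [-16.75 -69.98  23.05] F machine [0.27 0.17 0.37] grip 0.0
[ 0.04  0.16 -0.06]
[-73.76  -0.88   7.46] [[-0.26 -0.    0.97]
 [-0.97  0.   -0.26]
 [-0.   -1.   -0.  ]] [-1.25992324e+00  2.64416611e-01  1.60484065e+00 -2.07402594e-05
  1.27366162e+00 -9.96796582e-01]
```

```bash
python3 -m pendant '[[[-5,0,0.5,0,0,0,-1],[-5,0,0.5,0,0,0,-1],[-5,0,0.5,0,0,0,-1],[-5,0,0.5,0,0,0,-1],[-5,0,0.5,0,0,0,-1],[-5,0,0.5,0,0,0,-1],[-5,0,0.5,0,0,0,-1],[-5,0,0.5,0,0,0,-1],[-5,0,0.5,0,0,0,-1],[-5,0,0.5,0,0,0,-1]]]' >/dev/null;  python3 -m pendant '[[[-5,0,0.5,0,0,0,-1],[-5,0,0.5,0,0,0,-1],[-5,0,0.5,0,0,0,-1],[-5,0,0.5,0,0,0,-1],[-3.7,0,0.5,0,0,0,-1],[0,0,0,0,0,0,-1]]]'
python3 - <<'E'
from h import *
rep(); s=st(); print(np.degrees((tool(s).inv()*target('x',1)).as_rotvec()).round(2)); print(move([-.08,.034,.15]),s["joint_pos"].round(2))
from rig import get_image
for n in("top","side"):
    d=get_image(n); np.savez(f"pics/{n}1.npz",**d)
    c=d["image"][:,:,::-1]; c=c[130:290,250:450] if n=="top" else c[120:310,190:430]
    cv2.imwrite(f"pics/{n}1.png",cv2.resize(c,None,fx=3,fy=3,interpolation=cv2.INTER_CUBIC))
E
```

```text
t: 2.85
ee_pos: [0.4968, 0.0587, 0.2308]
tcp_rot: [0.43, -0.43, 0.561, -0.561]
wrist_force: [-0.8, -0.3, -0.1]
grip_width: -0.001
t 2.85 M(cm) [-9.22  3.89 23.08] F machine [-0.71 -0.51 -0.12] grip -0.0
[ 0.05  0.18 -0.01]
[0.49 8.07 1.22] [ 0.07 -0.07  1.97  0.    1.24  0.33]
```

View pics/side1.png

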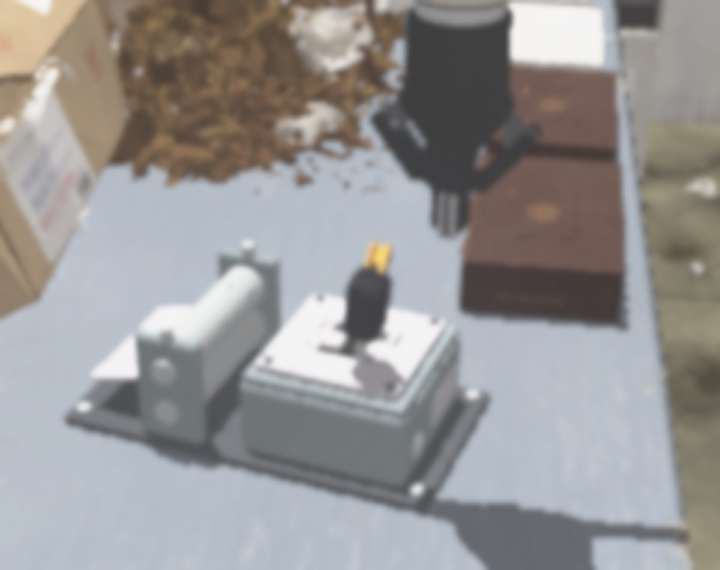

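View pics/top1.png

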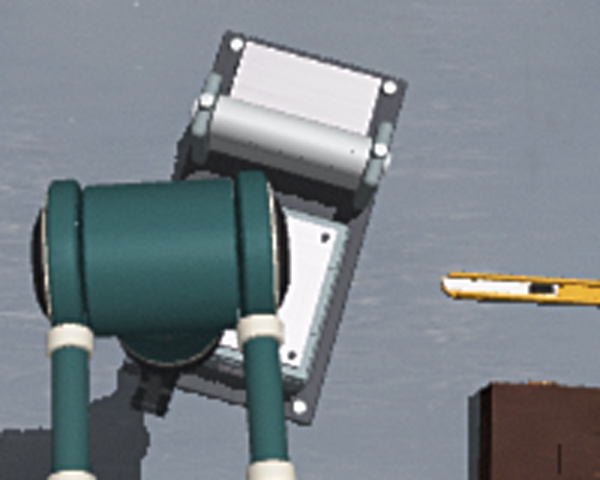

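Run:
```python
from h import *
d=load("pics/side1.npz"); W=cloud(d); k=(d["depth"]>0)
T=np.array([.4968,.0587,.2308]); L=(W-T)@RM
k&=(abs(L[...,0])<.1)&(abs(L[...,1])<.06)&(L[...,2]<.13)&(L[...,2]>-.015)
P=L[k]
for z in np.arange(-.01,.12,.008):
  q=P[(P[:,2]>=z)&(P[:,2]<z+.008)]
  if len(q): print(z.round(3),len(q),'x',q[:,0].min().round(3),q[:,0].max().round(3),'y',q[:,1].min().round(3),q[:,1].max().round(3))
d=load("pics/top0.npz")
P=handle(load("pics/side1.npz"));T=P[P[:,2]>.165];print(T.mean(0),T.min(0),T.max(0))
```

```text
-0.002 21 x -0.012 0.009 y -0.004 0.011
0.006 38 x -0.017 0.008 y -0.004 0.011
0.014 40 x -0.018 0.009 y -0.004 0.012
0.022 43 x -0.018 0.009 y -0.009 0.013
0.03 42 x -0.018 0.009 y -0.009 0.012
0.038 62 x -0.033 0.027 y -0.006 0.014
0.046 121 x -0.04 0.031 y -0.012 0.015
0.054 118 x -0.044 0.042 y -0.015 0.016
0.062 132 x -0.052 0.047 y -0.018 0.019
0.07 121 x -0.058 0.051 y -0.015 0.019
0.078 155 x -0.065 0.058 y -0.013 0.018
0.086 206 x -0.065 0.056 y -0.014 0.02
0.094 166 x -0.056 0.048 y -0.007 0.021
0.102 161 x -0.046 0.036 y -0.008 0.022
0.11 118 x -0.044 0.036 y -0.008 0.013
0.118 32 x -0.041 0.032 y -0.003 0.031
[-0.03441352  0.0460413   0.1739825 ] [-0.04781136  0.03095958  0.16516692] [-0.01894776  0.05536602  0.18175213]
```

```bash
python3 -m pendant '[[[0,2,0,0,0,0,-1],[0,2,0,0,0,0,-1],[0,2,0,0,0,0,-1],[0,1.1,0,0,0,0,-1],[0,0,0.8,0,0,0,-1],[0,0,0.8,0,0,0,-1],[0,0,0.4,0,0,0,-1],[0,0,0.4,0,0,0,-1],[0,0,0.4,0,0,0,-1],[0,0,0.4,0,0,0,-1],[0,0,0.4,0,0,0,-1]]]'; python3 -c "
from h import *
rep()"
```

```text
t: 4.32
ee_pos: [0.531, 0.0473, 0.1603]
tcp_rot: [0.429, -0.429, 0.562, -0.562]
wrist_force: [-1.1, 0.1, 1.5]
grip_width: 0.002
t 4.33 M(cm) [-5.62  3.68 16.03] F machine [-1.07 -0.22  1.45] grip 0.0
```

```bash
python3 -m pendant '[[[0,0,0.4,0,0,0,-1],[0,0,0.4,0,0,0,-1],[0,0,0.4,0,0,0,-1],[0,0,0.4,0,0,0,-1],[0,0,0.3,0,0,0,-1],[0,0,0.3,0,0,0,-1],[0,0,0.2,0,0,0,-1],[0,0,0,0,0,0,-1]]]'
python3 - <<'E'
from h import *
rep()
from rig import get_image
for n in("side","top"):
    d=get_image(n); np.savez(f"pics/{n}2.npz",**d)
    c=d["image"][:,:,::-1]; c=c[130:290,250:450] if n=="top" else c[190:295,205:360]
    cv2.imwrite(f"pics/{n}2.png",cv2.resize(c,None,fx=4,fy=4,interpolation=cv2.INTER_CUBIC)[:600])
P=handle(load("pics/side2.npz"));T=P[P[:,2]<.155];print(T.mean(0),T.min(0),T.max(0))
E
```

```text
t: 5.32
ee_pos: [0.5547, 0.0407, 0.1602]
tcp_rot: [-0.429, 0.429, -0.562, 0.562]
wrist_force: [-0.2, 0.2, 1.0]
grip_width: -0.003
t 5.33 M(cm) [-3.16  3.67 16.02] F machine [-0.21  0.18  0.99] grip -0.0
[-0.01010752  0.04388125  0.14018542] [-0.02173664  0.02663273  0.1099211 ] [0.00630288 0.05052397 0.15489689]
```

View pics/side2.png

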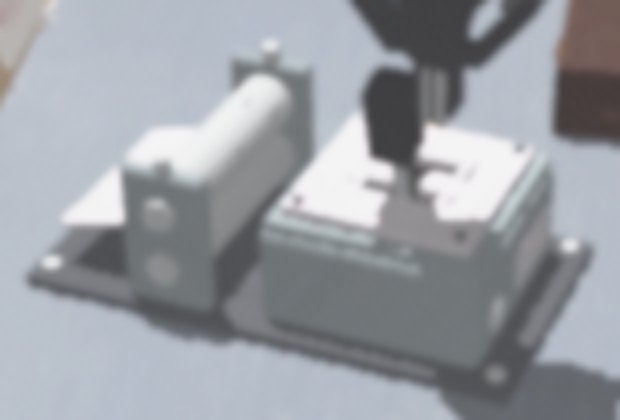

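Run:
```python
from h import *
for n in("pics/side1.npz","pics/side2.npz"):
  P=handle(load(n))
  for z in np.arange(.11,.19,.01):
    q=P[(P[:,2]>=z)&(P[:,2]<z+.01)]
    if len(q): print(z.round(3),len(q),'x',q[:,0].min().round(3),q[:,0].max().round(3),'y',q[:,1].min().round(3),q[:,1].max().round(3))
# gate check in side view: project slots
d=load("pics/side2.npz"); im=d["image"][:,:,::-1].copy()
im=cv2.resize(im,None,fx=4,fy=4,interpolation=cv2.INTER_CUBIC)
for sy in(.018,-.018):
  for sx in(-.024,.024,-.0095,.0095):
    u=proj(d,O+RM@np.array([sx,sy,.092]))[0]; cv2.circle(im,tuple((u*4+2).astype(int)),4,(0,0,255),-1)
cv2.imwrite("pics/s2z.png",im[760:1180,950:1420])
```

```text
0.11 1 x -0.023 -0.023 y 0.033 0.033
0.12 30 x -0.04 -0.013 y 0.034 0.046
0.13 32 x -0.042 -0.013 y 0.036 0.048
0.14 37 x -0.044 -0.017 y 0.038 0.051
0.15 36 x -0.046 -0.018 y 0.035 0.053
0.16 49 x -0.048 -0.019 y 0.036 0.055
0.17 81 x -0.048 -0.02 y 0.031 0.055
0.18 6 x -0.032 -0.023 y 0.034 0.046
0.11 1 x -0.006 -0.006 y 0.032 0.032
0.12 19 x -0.019 0.005 y 0.036 0.044
0.13 36 x -0.021 0.005 y 0.034 0.048
0.14 40 x -0.022 0.006 y 0.028 0.05
0.15 42 x -0.022 0.005 y 0.028 0.053
0.16 44 x -0.044 0.006 y 0.037 0.055
0.17 101 x -0.049 0.006 y 0.028 0.056
0.18 45 x -0.05 0.004 y 0.026 0.047
```

View pics/s2z.png

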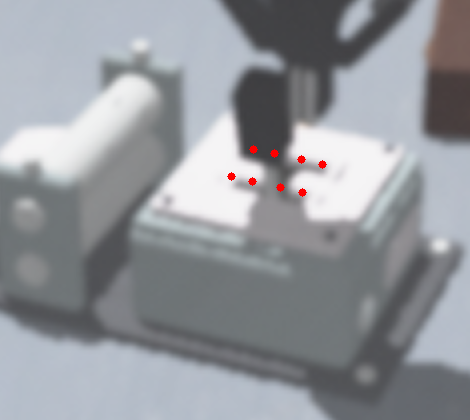

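Run:
```python
from h import *
d=load("pics/side0.npz"); im=d["image"][:,:,::-1]
g=cv2.cvtColor(im,cv2.COLOR_BGR2HSV)
W=cloud(d);M=(W-O)@RM
k=(abs(M[...,0])<.09)&(abs(M[...,1])<.09)&(M[...,2]>.08)&(M[...,2]<.1)&(g[...,1]<22)&(g[...,2]>195)
m=k.astype(np.uint8)*255; m=cv2.morphologyEx(m,cv2.MORPH_CLOSE,np.ones((3,3)))
cs=cv2.findContours(m,cv2.RETR_EXTERNAL,cv2.CHAIN_APPROX_NONE)[0]; q=max(cs,key=cv2.contourArea).reshape(-1,2)
G=np.array([RM.T@(ray(d,*p,.092)-O) for p in q]);r=cv2.minAreaRect((G[:,:2]*1000).astype(np.float32)); print(r, G.min(0),G.max(0))
for a,b in((1,99),(5,95)): print(np.percentile(G,[a,b],axis=0))
im=cv2.resize(im,None,fx=5,fy=5,interpolation=cv2.INTER_CUBIC)
for a in(-1,1):
  for b in(-1,1):
    u=proj(d,O+RM@np.array([a*.062,b*.062,.092]))[0]; cv2.circle(im,tuple((u*5+2).astype(int)),4,(0,0,255),-1)
for sy in(.018,-.018):
  for sx in(-.0095,.0095):
    u=proj(d,O+RM@np.array([sx,sy,.092]))[0]; cv2.circle(im,tuple((u*5+2).astype(int)),3,(0,255,0),-1)
cv2.imwrite("pics/s0z.png",im[1050:1450,1280:1800])
```

```text
((22.331445693969727, 7.0618743896484375), (90.86505126953125, 137.423095703125), 8.947964668273926) [-0.03281105 -0.0589683   0.092     ] [0.0597193  0.08180961 0.092     ]
[[-0.03117331 -0.05808431  0.092     ]
 [ 0.059466    0.08083045  0.092     ]]
[[-0.02529529 -0.05603088  0.092     ]
 [ 0.05892922  0.07450225  0.092     ]]
```

View pics/s0z.png

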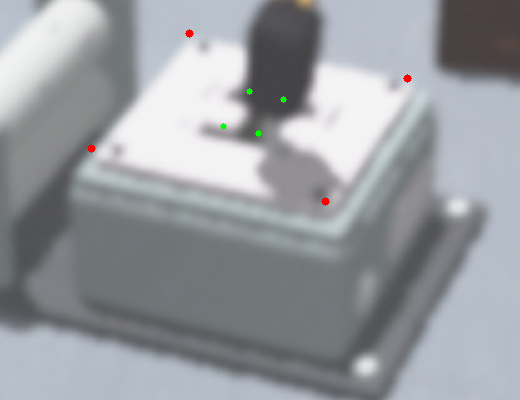

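```bash
python3 -m pendant '[[[0,0,0.2,0,0,0,-1],[0,0,0.15,0,0,0,-1],[0,0,0,0,0,0,-1],[0,0,-1,0,0,0,-1],[0,0,-2,0,0,0,-1],[-2.5,0,0,0,0,0,-1],[-2.5,0,0,0,0,0,-1],[0,0,2,0,0,0,-1],[0,0,2,0,0,0,-1],[0,0,1.7,0,0,0,-1],[0,0,0,0,0,0,-1]]]'
python3 - <<'E'
from h import *
rep()
from rig import get_image
for n in("side","top"):
    d=get_image(n); np.savez(f"pics/{n}3.npz",**d)
    c=d["image"][:,:,::-1]; c=c[130:280,250:440] if n=="top" else c[170:295,205:360]
    cv2.imwrite(f"pics/{n}3.png",cv2.resize(c,None,fx=4,fy=4,interpolation=cv2.INTER_CUBIC)[:600])
P=handle(load("pics/side3.npz"))
for z in np.arange(.11,.19,.01):
    q=P[(P[:,2]>=z)&(P[:,2]<z+.01)]
    if len(q): print(z.round(3),len(q),'x',q[:,0].min().round(3),q[:,0].max().round(3),'y',q[:,1].min().round(3),q[:,1].max().round(3))
E
```

```text
t: 6.8
ee_pos: [0.5982, 0.0801, 0.1602]
tcp_rot: [-0.429, 0.429, -0.562, 0.562]
wrist_force: [-0.2, 0.2, -0.1]
grip_width: 0.004
t 6.8 M(cm) [ 0.    8.62 16.02] F machine [-0.23  0.11 -0.14] grip 0.0
0.11 2 x -0.007 -0.006 y 0.028 0.031
0.12 16 x -0.017 0.005 y 0.036 0.045
0.13 29 x -0.018 0.007 y 0.036 0.051
0.14 29 x -0.019 -0.001 y 0.034 0.049
0.15 25 x -0.019 -0.005 y 0.031 0.05
0.16 29 x -0.019 -0.006 y 0.034 0.054
0.17 19 x -0.019 -0.006 y 0.038 0.056
```

View pics/side3.png

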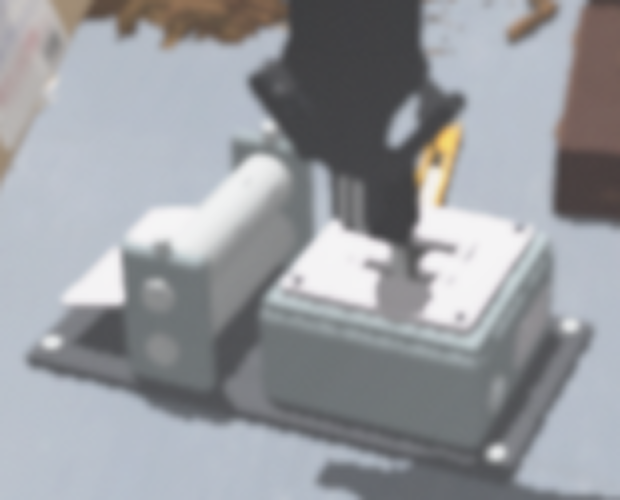

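View pics/top3.png

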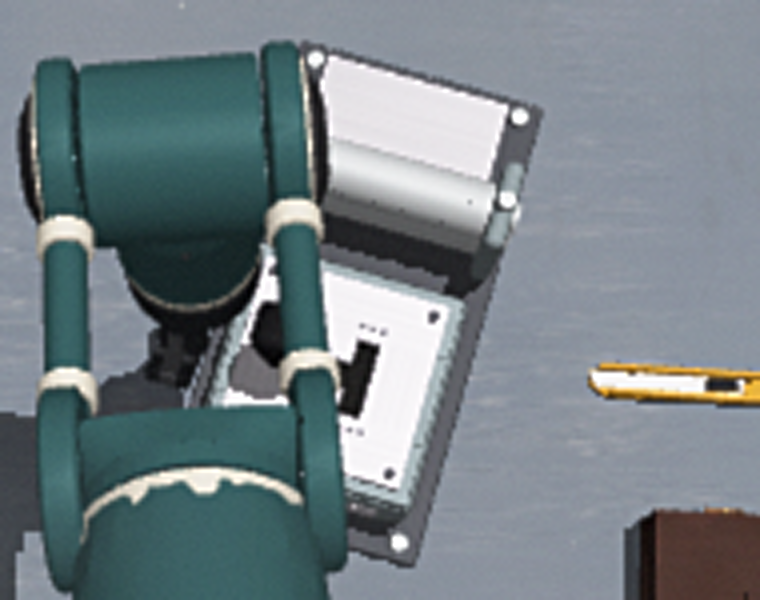

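```bash
python3 -m pendant '[[[0.8,0,0,0,0,0,-1],[0.8,0,0,0,0,0,-1],[0.5,0,0,0,0,0,-1],[0.5,0,0,0,0,0,-1],[0.5,0,0,0,0,0,-1],[0.5,0,0,0,0,0,-1]]]'; python3 -c "
from h import *
rep()"; python3 -m pendant '[[[0.5,0,0,0,0,0,-1],[0.5,0,0,0,0,0,-1],[0.5,0,0,0,0,0,-1]]]';python3 -c "
from h import *
rep()"
```

```text
t: 7.65
ee_pos: [0.5878, 0.0462, 0.1606]
tcp_rot: [-0.429, 0.429, -0.562, 0.562]
wrist_force: [1.1, 1.0, 1.0]
grip_width: -0.001
t 7.65 M(cm) [-0.11  5.07 16.06] F machine [0.77 1.28 1.03] grip -0.0
t: 8.02
ee_pos: [0.5834, 0.0315, 0.1602]
tcp_rot: [0.429, -0.429, 0.562, -0.562]
wrist_force: [1.5, 1.1, 0.6]
grip_width: 0.002
t 8.03 M(cm) [-0.14  3.53 16.02] F machine [1.17 1.44 0.64] grip 0.0
```

```bash
python3 -m pendant '[[[0.5,0,0,0,0,0,-1],[0.5,0,0,0,0,0,-1],[0.5,0,0,0,0,0,-1],[0.5,0,0,0,0,0,-1]]]'; python3 -c "
from h import *
rep()"; python3 -m pendant '[[[0.5,0,0,0,0,0,-1],[0.5,0,0,0,0,0,-1],[0.5,0,0,0,0,0,-1]]]';python3 -c "
from h import *
rep()";  python3 -m pendant '[[[0.4,0,0,0,0,0,-1],[0.2,0,0,0,0,0,-1],[0,0,0,0,0,0,-1]]]';python3 - <<'E'
from h import *
rep()
from rig import get_image
for n in("side","top"):
    d=get_image(n); np.savez(f"pics/{n}4.npz",**d)
    c=d["image"][:,:,::-1]; c=c[130:280,250:440] if n=="top" else c[170:295,205:360]
    cv2.imwrite(f"pics/{n}4.png",cv2.resize(c,None,fx=4,fy=4,interpolation=cv2.INTER_CUBIC)[:600])
E
```

```text
t: 8.52
ee_pos: [0.5782, 0.0122, 0.1603]
tcp_rot: [0.429, -0.429, 0.562, -0.562]
wrist_force: [0.7, 1.4, 1.9]
grip_width: -0.001
t 8.53 M(cm) [-0.14  1.54 16.03] F machine [0.29 1.5  1.89] grip -0.0
t: 8.9
ee_pos: [0.5742, -0.0023, 0.16]
tcp_rot: [0.429, -0.429, 0.562, -0.562]
wrist_force: [0.7, 1.9, -0.4]
grip_width: -0.002
t 8.9 M(cm) [-0.15  0.03 16.  ] F machine [ 0.22  2.02 -0.41] grip -0.0
t: 9.28
ee_pos: [0.5725, -0.0079, 0.1601]
tcp_rot: [0.429, -0.429, 0.562, -0.562]
wrist_force: [0.3, 0.8, 0.2]
grip_width: -0.0
t 9.28 M(cm) [-0.16 -0.55 16.01] F machine [0.03 0.83 0.23] grip -0.0
```

View pics/side4.png

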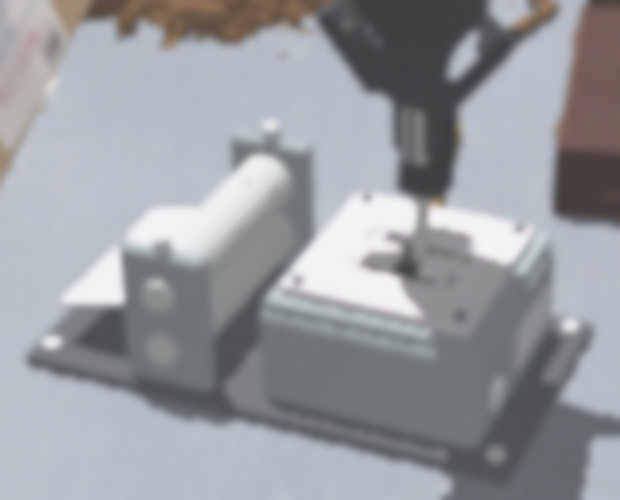

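View pics/top4.png

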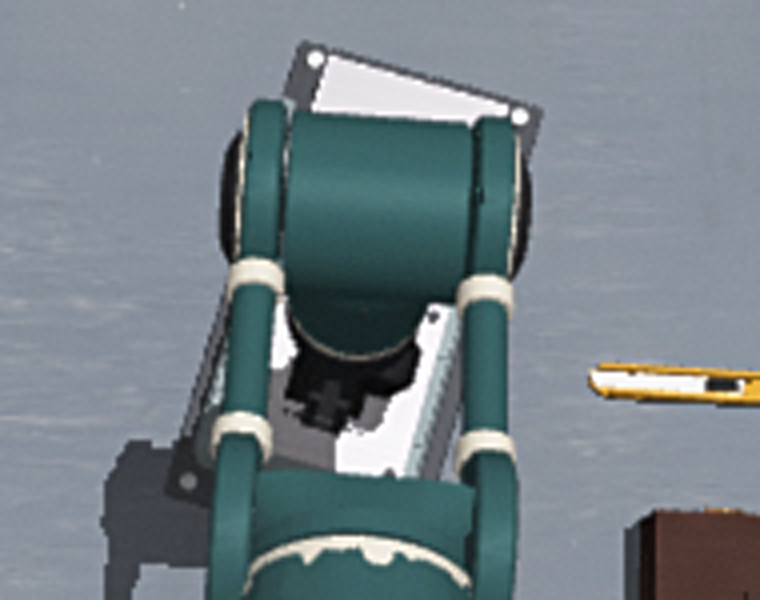

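```bash
python3 -m pendant '[[[0.3,0,0,0,0,0,-1],[0.2,0,0,0,0,0,-1],[0,0,0,0,0,0,-1]]]';python3 -c "
from h import *
rep()"
```

```text
t: 9.75
ee_pos: [0.5714, -0.0127, 0.1602]
tcp_rot: [0.429, -0.429, 0.562, -0.562]
wrist_force: [-0.2, 1.2, -0.2]
grip_width: 0.003
t 9.75 M(cm) [-0.14 -1.04 16.02] F machine [-0.46  1.08 -0.19] grip 0.0
```

```bash
python3 -m pendant '[[[-1,0,0,0,0,0,-1],[-1,0,0,0,0,0,-1],[0,0,-2,0,0,0,-1],[0,0,-2,0,0,0,-1],[0,0,-2.5,0,0,0,-1],[2,0,0,0,0,0,-1],[2.6,0,0,0,0,0,-1],[0,0,0,0,0,0,-1]]]';python3 - <<'E'
from h import *
rep()
from rig import get_image
for n in("side","top"):
    d=get_image(n); np.savez(f"pics/{n}5.npz",**d)
    c=d["image"][:,:,::-1]; c=c[130:280,250:440] if n=="top" else c[170:295,205:360]
    cv2.imwrite(f"pics/{n}5.png",cv2.resize(c,None,fx=4,fy=4,interpolation=cv2.INTER_CUBIC)[:600])
P=handle(load("pics/side5.npz"));P=P[P[:,0]>-.03]
for z in np.arange(.11,.19,.01):
    q=P[(P[:,2]>=z)&(P[:,2]<z+.01)]
    if len(q): print(z.round(3),len(q),'x',q[:,0].min().round(3),q[:,0].max().round(3),'y',q[:,1].min().round(3),q[:,1].max().round(3))
E
```

```text
t: 10.75
ee_pos: [0.5018, -0.0209, 0.1605]
tcp_rot: [-0.429, 0.429, -0.562, 0.562]
wrist_force: [-0.4, 0.2, 0.7]
grip_width: 0.001
t 10.75 M(cm) [-6.64 -3.67 16.05] F machine [-0.39  0.06  0.65] grip 0.0
0.12 10 x -0.016 0.008 y -0.022 -0.012
0.13 44 x -0.019 0.008 y -0.028 -0.01
0.14 50 x -0.019 0.01 y -0.031 -0.013
0.15 52 x -0.019 0.01 y -0.043 -0.015
0.16 55 x -0.02 0.009 y -0.043 -0.018
0.17 52 x -0.019 0.009 y -0.041 -0.019
0.18 16 x -0.014 0.004 y -0.037 -0.027
```

View pics/side5.png

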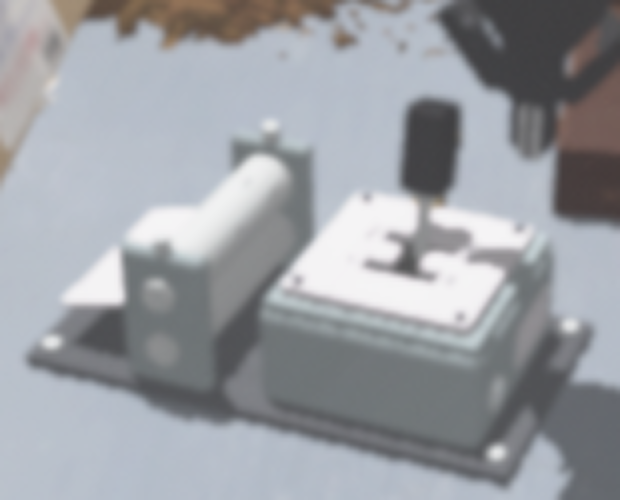

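View pics/top5.png

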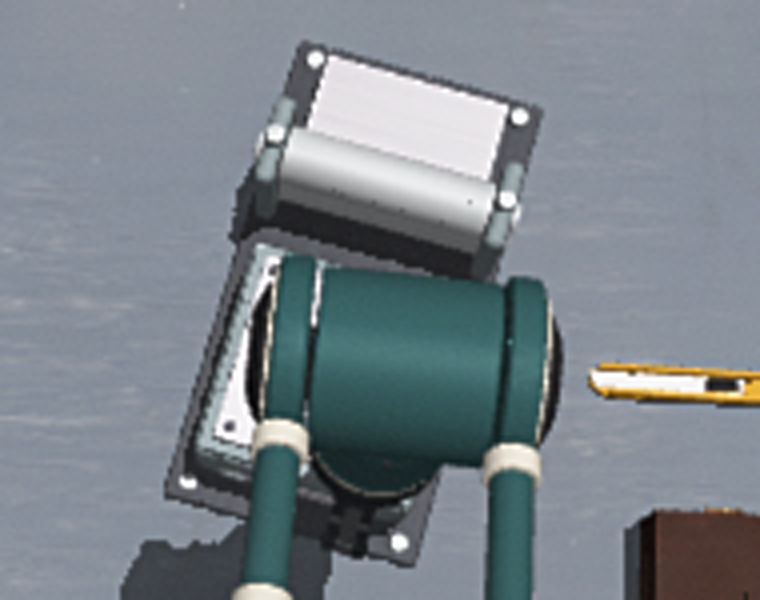

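```bash
python3 -m pendant '[[[0,0,1,0,0,0,-1],[0,0,1,0,0,0,-1],[0,0,1,0,0,0,-1],[0,0,0.5,0,0,0,-1],[0,0,0.5,0,0,0,-1],[0,0,0.5,0,0,0,-1],[0,0,0.5,0,0,0,-1]]]'; python3 -c "
from h import *
rep()"; python3 -m pendant '[[[0,0,0.5,0,0,0,-1],[0,0,0.5,0,0,0,-1],[0,0,0.5,0,0,0,-1],[0,0,0.4,0,0,0,-1]]]';python3 -c "
from h import *
rep()";  python3 -m pendant '[[[0,0,0.3,0,0,0,-1],[0,0,0.2,0,0,0,-1],[0,0,0,0,0,0,-1]]]';python3 -c "
from h import *
rep()"
```

```text
t: 11.72
ee_pos: [0.5502, -0.0337, 0.1603]
tcp_rot: [0.429, -0.429, 0.562, -0.562]
wrist_force: [-0.9, -0.5, 2.0]
grip_width: -0.001
t 11.72 M(cm) [-1.64 -3.63 16.03] F machine [-0.7  -0.73  2.03] grip -0.0
t: 12.22
ee_pos: [0.5684, -0.0387, 0.1599]
tcp_rot: [0.429, -0.429, 0.562, -0.562]
wrist_force: [-1.6, 0.1, -1.0]
grip_width: -0.003
t 12.22 M(cm) [ 0.26 -3.63 15.99] F machine [-1.61 -0.32 -1.  ] grip -0.0
t: 12.6
ee_pos: [0.5735, -0.0401, 0.1603]
tcp_rot: [-0.429, 0.429, -0.562, 0.562]
wrist_force: [-0.2, 0.3, -0.1]
grip_width: 0.001
t 12.6 M(cm) [ 0.78 -3.63 16.03] F machine [-0.3   0.25 -0.11] grip 0.0
```

Still free; I'll creep to the end stop while watching the force.

```bash
python3 -m pendant '[[[0,0,0.2,0,0,0,-1],[0,0,0.1,0,0,0,-1]]]'; python3 -m pendant '[[[0,0,0.1,0,0,0,-1],[0,0,0,0,0,0,-1]]]'; python3 -m pendant '[[[0,0,0.1,0,0,0,-1],[0,0,0,0,0,0,-1]]]'; python3 -c "
from h import *
rep()"
```

```text
t: 12.85
ee_pos: [0.5762, -0.0408, 0.1603]
tcp_rot: [0.429, -0.429, 0.562, -0.562]
wrist_force: [-2.3, -0.2, -0.7]
grip_width: -0.0
t: 13.1
ee_pos: [0.5773, -0.0411, 0.1603]
tcp_rot: [-0.429, 0.429, -0.562, 0.562]
wrist_force: [-1.2, 0.4, -1.0]
grip_width: -0.0
t: 13.35
ee_pos: [0.5782, -0.0413, 0.1603]
tcp_rot: [-0.429, 0.429, -0.562, 0.562]
wrist_force: [-0.9, 0.7, -0.2]
grip_width: 0.002
t 13.35 M(cm) [ 1.27 -3.63 16.03] F machine [-1.05  0.48 -0.17] grip 0.0
```

```bash
python3 -m pendant '[[[0,0,0.1,0,0,0,-1],[0,0,0,0,0,0,-1]]]'; python3 -m pendant '[[[0,0,0.1,0,0,0,-1],[0,0,0,0,0,0,-1]]]'; python3 -m pendant '[[[0,0,0.1,0,0,0,-1],[0,0,0,0,0,0,-1]]]'; python3 -c "
from h import *
rep()"
```

```text
t: 13.6
ee_pos: [0.5792, -0.0416, 0.1603]
tcp_rot: [-0.429, 0.429, -0.562, 0.562]
wrist_force: [-0.8, -0.1, -0.3]
grip_width: -0.001
t: 13.85
ee_pos: [0.5799, -0.0418, 0.1602]
tcp_rot: [0.429, -0.429, 0.562, -0.562]
wrist_force: [-2.3, 0.9, -0.2]
grip_width: 0.005
t: 14.1
ee_pos: [0.5801, -0.0419, 0.1601]
tcp_rot: [0.429, -0.43, 0.563, -0.561]
wrist_force: [-4.9, 1.6, 1.1]
grip_width: 0.002
t 14.1 M(cm) [ 1.47 -3.63 16.01] F machine [-5.15  0.2   1.11] grip 0.0
```

```bash
python3 -m pendant '[[[0,0,0.1,0,0,0,-1],[0,0,0,0,0,0,-1]]]';python3 -m pendant '[[[0,0,0.1,0,0,0,-1],[0,0,0,0,0,0,-1]]]'; python3 -c "
from h import *
rep()"
```

```text
t: 14.35
ee_pos: [0.5804, -0.042, 0.1601]
tcp_rot: [0.428, -0.43, 0.563, -0.561]
wrist_force: [-7.9, 2.4, 3.1]
grip_width: 0.0
t: 14.6
ee_pos: [0.5806, -0.0421, 0.16]
tcp_rot: [0.428, -0.43, 0.563, -0.561]
wrist_force: [-9.3, 2.1, 4.0]
grip_width: -0.002
t 14.6 M(cm) [ 1.52 -3.64 16.  ] F machine [-9.52 -0.4   4.03] grip -0.0
```

Firm stop at about 9.5 N, so the lever is home. Next I back straight off, raise the tool, move it aside and check.

```bash
python3 -m pendant '[[[0,0,-0.5,0,0,0,-1],[0,0,-1,0,0,0,-1],[0,0,-2,0,0,0,-1],[0,0,-3,0,0,0,-1],[0,0,-3,0,0,0,-1],[0,-3,0,0,0,0,-1],[0,-4,0,0,0,0,-1],[4,-1,0,0,0,0,-1],[5,0,0,0,0,0,-1],[5,0,0,0,0,0,-1],[5,0,0,0,0,0,-1],[5,0,0,0,0,0,-1]]]';python3 -m pendant '[[[5,0,0,0,0,0,-1],[4,0,0,0,0,0,-1],[0,0,0,0,0,0,-1]]]';python3 - <<'E'
from h import *
rep()
from rig import get_image
for n in("side","top"):
    d=get_image(n); np.savez(f"pics/{n}6.npz",**d)
    c=d["image"][:,:,::-1]; c=c[130:280,250:440] if n=="top" else c[170:295,205:360]
    cv2.imwrite(f"pics/{n}6.png",cv2.resize(c,None,fx=4,fy=4,interpolation=cv2.INTER_CUBIC)[:600])
    cv2.imwrite(f"pics/{n}6f.png",d["image"][:,:,::-1])
    P=handle(load(f"pics/{n}6.npz"));print(n)
    for z in np.arange(.11,.19,.01):
      q=P[(P[:,2]>=z)&(P[:,2]<z+.01)]
      if len(q): print(z.round(3),len(q),'x',q[:,0].min().round(3),q[:,0].max().round(3),'y',q[:,1].min().round(3),q[:,1].max().round(3))
E
```

```text
t: 16.1
ee_pos: [0.4278, -0.2508, 0.2409]
tcp_rot: [-0.429, 0.429, -0.561, 0.563]
wrist_force: [1.0, 0.0, 0.5]
grip_width: 0.003
t: 16.48
ee_pos: [0.4037, -0.3384, 0.2406]
tcp_rot: [-0.428, 0.428, -0.562, 0.563]
wrist_force: [0.1, 0.8, -0.5]
grip_width: 0.003
t 16.48 M(cm) [ -7.75 -36.88  24.06] F machine [-0.12  0.83 -0.46] grip 0.0
side
0.11 1 x 0.034 0.034 y -0.019 -0.019
0.12 27 x 0.014 0.041 y -0.031 -0.012
0.13 52 x 0.013 0.045 y -0.031 -0.011
0.14 53 x 0.016 0.046 y -0.036 -0.012
0.15 53 x 0.019 0.05 y -0.038 -0.014
0.16 53 x 0.022 0.05 y -0.043 -0.019
0.17 38 x 0.024 0.048 y -0.043 -0.021
top
0.12 5 x 0.016 0.018 y -0.042 -0.023
0.13 21 x 0.016 0.038 y -0.043 -0.014
0.14 27 x 0.017 0.039 y -0.044 -0.016
0.15 36 x 0.02 0.047 y -0.046 -0.018
0.16 38 x 0.022 0.057 y -0.056 -0.022
0.17 126 x 0.026 0.059 y -0.054 -0.024
0.18 18 x 0.028 0.048 y -0.044 -0.026
```

View pics/side6.png

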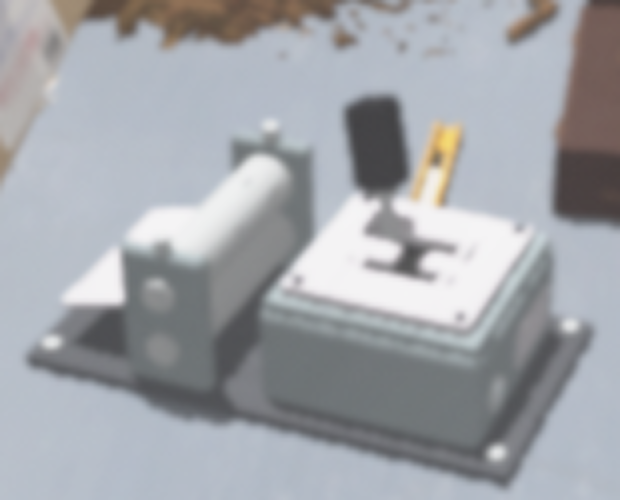

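View pics/top6f.png

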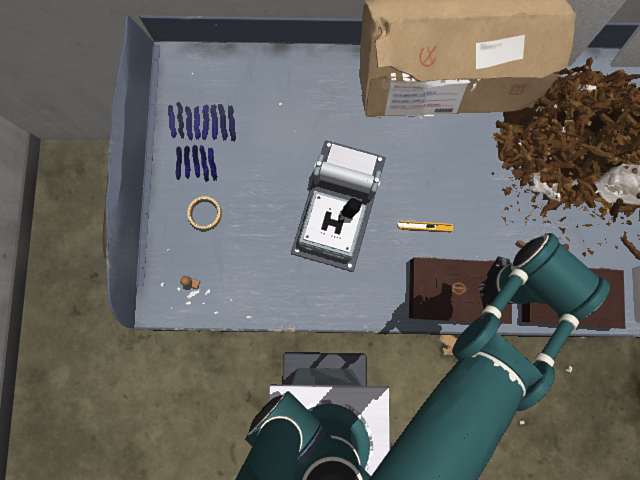

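View pics/top6.png

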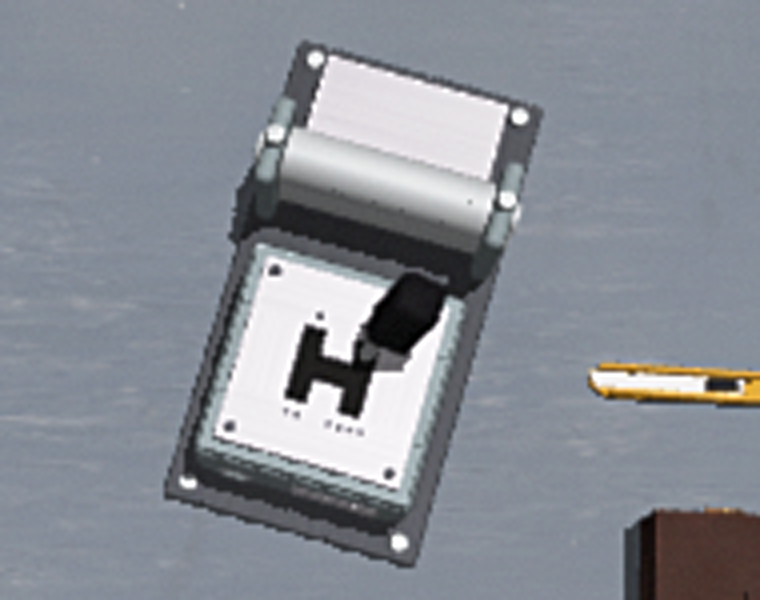

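The lever is at the right-forward slot end (handle at (405,310) in the zoomed top view). The tape, stamp and cutter are at the same pixels as before.

```bash
python3 -c "
from rig import job_done
print(job_done())"
```

```text
the job is handed in; nothing more can be done
None
```

The gear lever is in third and the job is handed in at about 16.5 s. I used the shut fingertips and only pushed: forward out of second to the crossbar, across to the right, then forward to the end of the third slot.

- **Seating:** At the end the lever met a firm stop. The tool stopped advancing as the force rose to about 9.5 N. Everywhere else on the path it took only about 1–2 N.
- **After letting go:** Both cameras show the lever still right and forward, with a fore tilt of about 0.26–0.27 rad. That is as close to the nominal 0.27 as the cameras can measure.
- **Other objects:** By eye, the stamp, tape and cutter are at the same places in the final top image as at the start. Nothing touches the robot.
- **Disagreement:** The side camera read about 3–4 mm farther back than the top camera and the arm's own position. I corrected for this, and the force stop agrees with the corrected reading.

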